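# Slide a battery cell along the fence into the tester

### The job

Take the blue battery cell out of the grey rack and lay it on the bench at the open end of the tester's aluminium fence, lying lengthways against the fence with its plus end (white band) towards the clear tunnel, and let go of it. Then push it from behind so that it slides along the fence into the tunnel and presses the brass plunger back until it comes up solid, gently: never more than 25 N on the tester. Leave the cell there, and leave the other cells and everything else on the bench alone.

Things in the scene. Friction and masses are not known exactly. Their poses are not given: they have to be found in the camera images.
- cell_blue_center (a point): Centre of the blue cell: round, 40 mm diameter, 80 mm long, about 0.25 kg, lying down; it rolls freely. Its x axis is the cell's axis and points to the plus end (a 16 mm steel button 2 mm high, within the 80 mm; white band beside it); y and z turn as it rolls. The centre is 32 mm above the bench in the rack, 20 mm when on the bench.
- rack: Fixed grey rack, 100 (x) by 210 mm (y), origin under its centre, on the bench. Three cells (any order) lie along its x, plus ends to +x, at y = -68, 0, +68 mm, on 12 mm high crossbars at x = -27 and +27 mm with 6 mm ridges beside each cell. Between the bars is only a 3 mm base: fingers up to 40 mm wide fit there. End walls 22 mm high at x = -47 and +47 mm.
- jig: Fixed tester. Origin on the bench at the open end of the fence, on its face; x along the fence in the pushing direction, y from the face over the open lane, z up. Aluminium fence 12 mm thick (y -12 to 0), 30 mm high, x 0 to 370 mm. The bench is the lane's floor. A cell against the fence has its axis at y = 20 mm. At x below 0 both sides are free for fingers gripping a cell's rear part.
- plunger (a joint): Travel (m) of the brass plunger in jig +x: 0 out, 0.012 back solid. A 26 mm disc, axis at jig y = 20, z = 21 mm. Starts at 0 to 0.004, slides against about 5 N of steady drag, stays where left, comes up hard at 0.012. It sits on a black block clamped somewhere along the lane (not reported): at joint 0 its front is between jig x = 245 and 265 mm.
- cell_green_center (a point): Centre of the green cell, same size as the blue one; leave it in the rack.
- cell_grey_center (a point): Centre of the grey cell, same size as the blue one; leave it in the rack.
- tape: Bystander: roll of yellow tape lying flat, 96 mm across, 24 mm high; origin at the centre of its underside.
- tape_black: Bystander: roll of black tape lying flat, 110 mm across, 12 mm high; origin at the centre of its underside.
- solder_reel: Bystander: standing metal reel, 60 mm across, 46 mm high; origin at the centre of its underside.
- screwdriver: Bystander: screwdriver lying on the bench near the robot, to its right.
- cell_blue_plus (a point): Tip of the blue cell's plus end, on its axis, 40 mm from its centre.
- tunnel (a point): Mouth of the clear tunnel, at jig x = 200, y = 21.75, z = 22 mm; axes as the jig's. The tunnel is 85 mm long, 43.5 mm wide inside (from the fence face), 44 mm high inside, roof top at 48 mm with a slot 16 mm wide along it (y = 12 to 28 mm), outer wall 6 mm thick, no lead-in. A cell fully home has its rear end 3 to 23 mm outside the mouth.
Mind the look-alikes: they are no part of the job. Of the things shaped like the part that bears cell_green_center, the green one is meant.

How it is judged:
By the outcome, as a careful person would: the job done as asked, in the order asked, and still so for the second after the job is handed in, with the robot touching nothing.
It also fails if it takes over 64 s, if anything falls off the work surface, if the arm or the gripper's body presses on something with over 40 N, if the wrist force passes 120 N, or if a joint passes its speed limit or range.

### The arm

A 6-joint arm with a two-finger parallel gripper is mounted at the origin on the work surface. World frame = base frame: x ahead of the robot, y to its left, z up, the work surface at z = 0. Lengths are in m, angles in rad, forces in N, time in s.
With the tool pointing down it reaches from about 0.35 to 0.775 m from the base axis. Payload 7.3 kg.
Tool frame: the origin (TCP) lies at the very end of the fingers, on their centre line; the grasp point (between the pads) lies 19 mm behind it; z points along the fingers, y is the direction in which the jaws open and shut (so a half turn about z gives the same grasp; the last joint's range is limited). The gripper opens to 92 mm and grips with 3 to 60 N. Pads are 19 mm wide; open, the fingers measure 130 mm over their backs; the gripper's body (75 mm by 190 mm) begins 47 mm behind the grasp point.
Start: joints at [-1.346, 0.342, 1.524, -0, 1.275, -0.146], TCP at [0.19, -0.489, 0.227] pointing down, gripper open.
Joint ranges: [-2.53, 2.53], [-0.77, 2.02], [0.04, 2.7], [-1, 4.14], [0.28, 2.66], [-3.11, 3.11]. Speed limits (rad/s): [2.57, 2.57, 3.14, 3.14, 3.14, 3.14].

### API

Orientations are given as [roll, pitch, yaw] about the fixed x, y, z axes, in that order (R = Rz(yaw) Ry(pitch) Rx(roll)).
In Python, from cell import observe, read_camera, camera_info, hand_in gives the robot as it stands.
- The arm moves only by the tool jog_arm, never from a script. Its argument "rows" is one flat list of numbers, 5 for each row, row after row: the finger opening in mm, from 0 to 91.8, then the shift along the tool's x, y, z in mm, then the turn about the tool's z in degrees. In form: [gripper, tx, ty, tz, roll, gripper, tx, ty, tz, roll, ...]. A call has 1 to 20 rows; each row shifts and turns the commanded pose from where the row before left it, along the tool's axes as they then stand; what a row does not reach is not made up. A row lasts 1/10 s, in which the tool goes at most 50 mm and 8.59 degrees, less where a joint would pass 70% of its speed; a pose out of reach is approached as far as the arm can. A call with a gripper value outside its range is refused whole. The fingers move at their own pace and stop on an object; "grip_force" is the grip in N (left out, the last holds). Time passes only in rows, so rows that do not move let the fingers close. It gives the time, the measured TCP pose, the force and the opening at its end, in the units of the state.
- observe(): the state, without advancing time (a new reading comes with each control period).
- read_camera(name): name is "scene" or "top"; returns (picture, depth): 400x640x3 uint8, red, green, blue; 400x640 float32, m along the optical axis (not along the pixel's ray), 0 where there is no reading.
- camera_info(name): a dict with "fx", "fy", "cx", "cy" (pixels), "distortion" ([k1, k2, p1, p2, k3] as OpenCV has them; the pictures are not rectified), "extrinsics" (4x4, takes a point from camera to world coordinates). Camera axes: x right, y up, looking along -z (the intrinsics and any distortion apply to the point x, -y, -z); pixel columns grow to the right and rows downward; lengths in m; the calibration is good to about 2 mm. A picture is of the moment at which its call begins. camera_info takes no time and is no camera call.
- hand_in(): hands the job in, once; it reports no verdict.
The state is a dict: "time": time; "qpos": joint angles; "qvel": joint speeds; "joint_efforts": joint torques, N m; "tool_pos": TCP position; "tool_rot": TCP orientation; "contact_force": force on the tool from outside, world axes, zero at the start; "torque": the same for the moment, N m; "opening": finger opening in m.
Only numpy, scipy, OpenCV 4.12 (cv2) and the standard library are available. Lean on these libraries where they do the work, as an engineer would, in place of code of your own. Each camera call takes 0.05 s, during which the arm holds its last target. There are 200 camera calls.

## Working session

There is one attempt and no reset: what is moved stays moved. The work goes in short steps, Python scripts to look and compute and a tool call to move; the robot and the scene stay as the last step left them, time stands still between calls to the robot, and variables do not carry over. Pictures are saved under pics/ and viewed, about 8 in all and at most 12, crops included, and the job is handed in when it is done.

Besides the shell and the picture viewer there is one more tool, called after ">>>" as name(argument=value, ...), one argument or row to a line, values as JSON. jog_arm: Moves the arm, as the interface text tells. Its arguments: {"type":"object","properties":{"rows":{"type":"array","items":{"type":"number"}},"grip_force":{"type":"number"}},"required":["rows"]}

```bash
mkdir -p pics; ls; python3 - <<'E'
from cell import *
import cv2,numpy as np
for n in("scene","top"):
    p,d=read_camera(n); cv2.imwrite(f"pics/{n}0.png",p[:,:,::-1]); np.savez(f"{n}0.npz",p=p,d=d)
    i=camera_info(n);print(n,{k:np.round(v,4).tolist() for k,v in i.items()})
s=observe();print(s)
E
```

```text
pics
scene {'fx': 414.8598, 'fy': 414.8598, 'cx': 322.2127, 'cy': 196.0048, 'distortion': [0.0274, 0.0, 0.0, 0.0, 0.0], 'extrinsics': [[0.7361, -0.4504, 0.5052, 1.0212], [0.6767, 0.4764, -0.5614, -0.4684], [0.0121, 0.7551, 0.6555, 0.6956], [0.0, 0.0, 0.0, 1.0]]}
top {'fx': 384.227, 'fy': 384.227, 'cx': 319.3426, 'cy': 198.211, 'distortion': [-0.0482, 0.0, 0.0, 0.0, 0.0], 'extrinsics': [[-0.0066, 0.9771, -0.2129, 0.3547], [-1.0, -0.0064, 0.0019, 0.0641], [0.0005, 0.2129, 0.9771, 0.943], [0.0, 0.0, 0.0, 1.0]]}
{'time': 0.1, 'qpos': array([-1.34597889e+00,  3.42639632e-01,  1.52492013e+00, -4.14561808e-05,
        1.27541135e+00, -1.45971682e-01]), 'qvel': array([ 9.63414734e-04, -3.72636655e-04, -9.58480223e-04,  5.62631764e-04,
        8.84723913e-04, -6.75309359e-05]), 'joint_efforts': array([ 1.05016210e-03, -4.32004631e+01, -2.44693297e+01,  7.19633955e-02,
        5.25333895e-02, -4.52635732e-05]), 'tool_pos': array([ 0.19017403, -0.4889502 ,  0.2261219 ]), 'tool_rot': array([-3.14022309e+00, -1.61279367e-04,  3.70801106e-01]), 'contact_force': array([-0.10736881,  0.19750142,  0.09503756]), 'torque': array([ 0.01971669,  0.03305983, -0.03880463]), 'opening': 0.09226487680347768}
```

View pics/scene0.png

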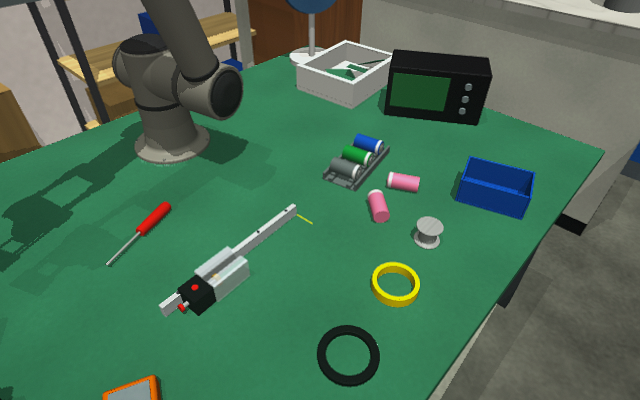

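View pics/top0.png

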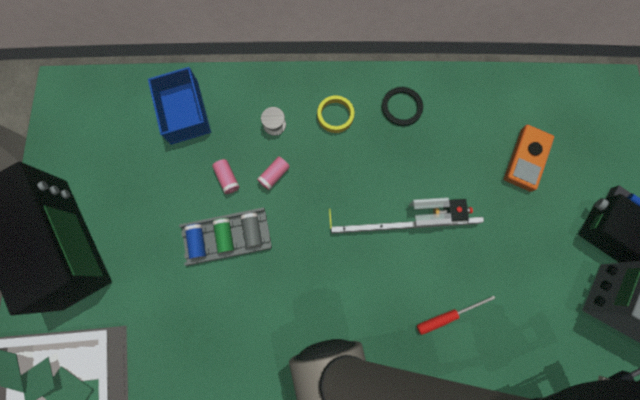

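The scene view shows the rack at (357,163) with blue furthest from the camera, and the fence running from (295,208) to (165,308). The top view shows the blue cell at (195,242), green at (223,236), grey at (251,230), the fence's open end at (332,230) and the tunnel/block at (415–470,210). Blue candidates are the cell (195,242) and the bin (180,105). The bin is a box, so the cell in the rack fits the description. I'll confirm it in an enlarged crop.

```bash
cat > h.py <<'E'
import cv2,numpy as np
from cell import *
def ray(n,uv):
    i=camera_info(n);K=np.array([[i['fx'],0,i['cx']],[0,i['fy'],i['cy']],[0,0,1]])
    u=cv2.undistortPoints(np.float64(uv).reshape(-1,1,2),K,np.array(i['distortion'])).reshape(-1,2)
    E=np.array(i['extrinsics']);d=np.c_[u[:,0],-u[:,1],-np.ones(len(u))]@E[:3,:3].T
    return E[:3,3],d
def plane(n,uv,z):
    o,d=ray(n,uv);return o+d*((z-o[2])/d[:,2])[:,None]
def pts(n,d):
    v,u=np.mgrid[:400,:640];i=camera_info(n)
    o,r=ray(n,np.c_[u.ravel(),v.ravel()]);return (o+r*d.reshape(-1,1)).reshape(400,640,3)
def crop(p,x0,y0,x1,y1,s,f):
    cv2.imwrite(f,cv2.resize(p[y0:y1,x0:x1,::-1],None,fx=s,fy=s,interpolation=cv2.INTER_CUBIC))
def proj(n,X):
    i=camera_info(n);K=np.array([[i['fx'],0,i['cx']],[0,i['fy'],i['cy']],[0,0,1]])
    E=np.linalg.inv(np.array(i['extrinsics']));c=np.atleast_2d(X)@E[:3,:3].T+E[:3,3]
    return cv2.projectPoints(c*[1,-1,-1],np.zeros(3),np.zeros(3),K,np.array(i['distortion']))[0].reshape(-1,2)
E
python3 - <<'E'
from h import *
t=np.load('top0.npz');s=np.load('scene0.npz')
a=cv2.resize(t['p'][190:275,170:490,::-1],None,fx=2.5,fy=2.5,interpolation=cv2.INTER_CUBIC)
b=cv2.resize(s['p'][125:325,150:400,::-1],None,fx=1.85,fy=1.85,interpolation=cv2.INTER_CUBIC)
c=np.zeros((a.shape[0]+b.shape[0],800,3),np.uint8);c[:a.shape[0]]=a;c[a.shape[0]:,:b.shape[1]]=b
cv2.imwrite('pics/c1.png',c);print(c.shape)
for n,q in(('top',t),('scene',s)):
    P=pts(n,q['d']);hsv=cv2.cvtColor(q['p'],cv2.COLOR_RGB2HSV)
    def comps(name,m,zr):
        m=m&(P[...,2]>zr[0])&(P[...,2]<zr[1])&(P[...,0]<.7)&(abs(P[...,1])<.6)
        k,l,st,ce=cv2.connectedComponentsWithStats(m.astype(np.uint8))
        for j in range(1,k):
            if st[j,4]>25:
                w=P[l==j];print(n,name,st[j].tolist(),'med',np.median(w,0).round(4),'p2',np.percentile(w,2,0).round(4),'p98',np.percentile(w,98,0).round(4))
    H,S,V=cv2.split(hsv)
    comps('blue',(H>105)&(H<130)&(S>120),(.015,.07))
    comps('green',(H>50)&(H<75)&(S>120),(.035,.07))
    comps('bright',(S<60)&(V>110),(.015,.07))
    comps('dark',(V<50),(.02,.07))
E
```

```text
(582, 800, 3)
top blue [186, 229, 20, 29, 452] med [0.445  0.3528 0.049 ] p2 [0.4142 0.3359 0.0342] p98 [0.4771 0.3749 0.0542]
top green [589, 221, 11, 10, 34] med [ 0.4766 -0.592   0.061 ] p2 [ 0.4681 -0.5995  0.0387] p98 [ 0.4862 -0.5883  0.0676]
top green [214, 223, 19, 29, 413] med [0.4579 0.2877 0.0489] p2 [0.4277 0.2706 0.0393] p98 [0.4889 0.3081 0.0537]
top green [87, 255, 16, 22, 82] med [0.3926 0.5844 0.0538] p2 [0.3694 0.5708 0.0401] p98 [0.4163 0.5991 0.0687]
top bright [514, 159, 27, 25, 423] med [ 0.6196 -0.4577  0.032 ] p2 [ 0.5912 -0.4876  0.0284] p98 [ 0.6477 -0.4269  0.0353]
top bright [257, 176, 14, 13, 65] med [0.5936 0.1967 0.0366] p2 [0.5822 0.1836 0.0269] p98 [0.6078 0.2127 0.0414]
top bright [223, 182, 16, 10, 69] med [0.5837 0.2795 0.0374] p2 [0.5744 0.2644 0.0227] p98 [0.5953 0.2982 0.0417]
top bright [413, 198, 36, 11, 316] med [ 0.5363 -0.2045  0.0472] p2 [ 0.5244 -0.2455  0.0436] p98 [ 0.5474 -0.164   0.0503]
top bright [182, 208, 82, 37, 510] med [0.4961 0.241  0.0484] p2 [0.4455 0.2121 0.0181] p98 [0.5285 0.3827 0.0539]
top bright [415, 211, 68, 15, 500]
[... 2964 characters left out ...]
 215] med [ 0.5038 -0.3169  0.0284] p2 [ 0.4938 -0.3345  0.0155] p98 [ 0.5069 -0.2973  0.0321]
scene bright [108, 380, 43, 20, 532] med [ 0.6114 -0.4455  0.0329] p2 [ 0.5903 -0.4739  0.0304] p98 [ 0.6352 -0.4249  0.0351]
scene dark [27, 2, 12, 12, 84] med [-1.3887  0.1486  0.0444] p2 [-1.4019  0.1337  0.0207] p98 [-1.375   0.1637  0.0672]
scene dark [64, 23, 13, 14, 110] med [-0.9883  0.1472  0.0452] p2 [-1.0078  0.1343  0.0211] p98 [-0.9763  0.1641  0.0686]
scene dark [384, 95, 23, 18, 156] med [0.3747 0.5773 0.0331] p2 [0.3545 0.5663 0.0203] p98 [0.4141 0.5985 0.0683]
scene dark [178, 275, 37, 35, 714] med [ 0.5341 -0.2755  0.0431] p2 [ 0.4998 -0.2945  0.0212] p98 [ 0.5496 -0.25    0.046 ]
```

View pics/c1.png

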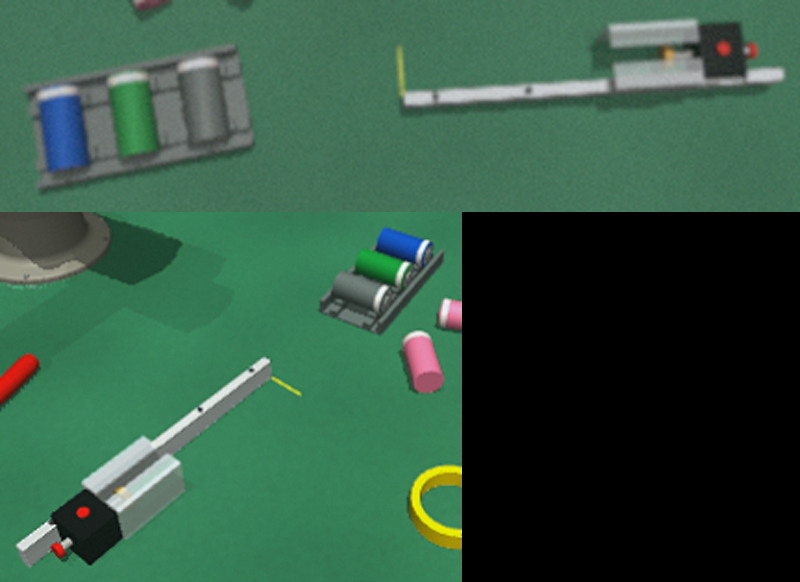

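The crop confirms it: the blue cell lies in the rack at crop (63,128), with the white band at its upper end (+x). The fence's open end is at crop (403,98), where the yellow mark is, and the lane is on the upper (+x) side. Next come the precise poses from depth.

```bash
cat > m.py <<'E'
from h import *
def lin(w):
    c=w[:,:2].mean(0);d=np.linalg.svd(w[:,:2]-c)[2][0];return c,d
E
python3 - <<'E'
from m import *
for n in('top','scene'):
    q=np.load(n+'0.npz');P=pts(n,q['d']);H,S,V=cv2.split(cv2.cvtColor(q['p'],cv2.COLOR_RGB2HSV))
    x,y,z=P[...,0],P[...,1],P[...,2]
    print(n,'bench z',np.median(z[(abs(x-.45)<.04)&(abs(y-.1)<.04)]).round(4))
    for nm,cx,cy in(('blue',.448,.35),('green',.46,.285),('grey',.473,.22)):
        m=(z>.046)&(np.hypot(x-cx,y-cy)<.06)
        yaw=np.radians(10.5);l=-(x-cx)*np.sin(yaw)+(y-cy)*np.cos(yaw);m&=abs(l)<.025
        w=P[m];c,d=lin(w);d=d*np.sign(d[0]);t=(w[:,:2]-c)@d
        # end extents
        lo,hi=np.percentile(t,[1,99]);mid=c+d*(lo+hi)/2
        # circle fit of cross section for lateral centre
        nn=np.array([-d[1],d[0]]);u=(w[:,:2]-mid)@nn
        A=np.c_[2*u,2*w[:,2],np.ones(len(u))];s=np.linalg.lstsq(A,u**2+w[:,2]**2,rcond=None)[0]
        print(n,nm,len(w),'mid',mid.round(4),'len',(hi-lo).round(4),'yaw',np.degrees(np.arctan2(d[1],d[0])).round(2),'zmax',w[:,2].max().round(4),'circ',s[:2].round(4),np.sqrt(s[2]+s[0]**2+s[1]**2).round(4))
    m=(abs(z-.030)<.003)&(x>.46)&(x<.52)&(y<.06)&(y>-.36)&(S<70)&(V>90)
    m&=((y>-.14)|(y<-.31)) 
    w=P[m];c,d=lin(w);d=d*-np.sign(d[1]);t=(w[:,:2]-c)@d;nn=np.array([-d[1],d[0]])
    u=(w[:,:2]-c)@nn
    print(n,'fence top',len(w),c.round(4),'yaw',np.degrees(np.arctan2(d[1],d[0])).round(2),'ends',(c+d*t.min()).round(4),(c+d*t.max()).round(4),'width',np.percentile(u,[2,98]).round(4))
    m=(z>.008)&(z<.026)&(x>.46)&(x<.53)&(y<.06)&(y>-.14);w=P[m]
    if len(w)>20:
        c2,d2=lin(w);print(' face',len(w),((c2-c)@nn).round(4),'yaw',np.degrees(np.arctan2(*(d2*-np.sign(d2[1]))[::-1])).round(2))
    m=(H>15)&(H<32)&(S>110)&(V>80)&(y<.06)&(y>-.34)&(x>.45)&(x<.58)
    k,l,st,ce=cv2.connectedComponentsWithStats(m.astype(np.uint8))
    for j in range(1,k):
        if st[j,4]>4:
            w=P[l==j];print('yel/brass',st[j].tolist(),np.median(w,0).round(4),w.min(0).round(4),w.max(0).round(4))
E
```

```text
top bench z -0.0004
top blue 369 mid [0.4497 0.3576] len 0.0756 yaw 12.55 zmax 0.056 circ [0.0005 0.0411] 0.0122
top green 376 mid [0.4623 0.2918] len 0.0759 yaw 11.51 zmax 0.0565 circ [0.0007 0.0398] 0.013
top grey 382 mid [0.4759 0.2253] len 0.0767 yaw 11.18 zmax 0.0562 circ [0.0002 0.04  ] 0.0128
top fence top 380 [ 0.4836 -0.0807] yaw -86.72 ends [0.4771 0.0327] [ 0.4981 -0.3336] width [-0.0057  0.0059]
 face 72 -0.0049 yaw -87.04
yel/brass [435, 209, 4, 5, 16] [ 0.5209 -0.2214  0.0316] [ 0.5149 -0.2249  0.0291] [ 0.5251 -0.2178  0.0344]
scene bench z -0.0007
scene blue 173 mid [0.4531 0.354 ] len 0.0764 yaw 11.81 zmax 0.0555 circ [0.0019 0.0458] 0.009
scene green 192 mid [0.4662 0.2881] len 0.0773 yaw 11.91 zmax 0.0552 circ [0.0029 0.0428] 0.0115
scene grey 213 mid [0.4792 0.2216] len 0.0768 yaw 12.01 zmax 0.0556 circ [0.0023 0.0432] 0.0108
scene fence top 388 [ 0.4895 -0.1166] yaw -86.79 ends [0.481  0.0344] [ 0.5017 -0.3344] width [-0.0069  0.0059]
 face 329 0.0047 yaw -86.57
yel/brass [211, 273, 5, 4, 8] [ 0.5128 -0.225   0.0313] [ 0.4994 -0.2289  0.0145] [ 0.5147 -0.2135  0.0328]
```

>>> jog_arm(
  rows=[50, 30, -26, 0, 0, 50, 30, -26, 0, 0, 50, 30, -26, 0, 0, 50, 30, -26, 0, 0, 50, 30, -26, 0, 0, 50, 30, -26, 0, 0, 50, 30, -26, 0, 0, 50, 30, -26, 0, 0, 50, 30, -26, 0, 0, 50, 30, -26, 0, 0, 50, 30, -26, 0, 0, 50, 30, -26, 0, 0, 50, 30, -26, 0, 0, 50, 30, -26, 0, 0, 50, 0, 0, 0, -8.5, 50, 0, 0, 0, -8.5, 50, 0, 0, 0, -8.5, 50, 0, 0, 0, -8.5, 50, 0, 0, 0, -8.5, 50, 0, 0, 0, -8.5],
  grip_force=20,
)

```text
time: 2.1
tool_pos: [0.4496, 0.0022, 0.2264]
tool_rot: [-3.141, 0.0, 1.267]
contact_force: [0.6, -0.0, 0.4]
opening: 0.0498
```

>>> jog_arm(
  rows=[50, 0, 0, 0, -8.5, 50, 0, 0, 0, -8.5, 50, 0, 0, 0, -8.5, 50, 0, 0, 0, -8.5, 50, 0, 0, 0, -8.5, 50, 0, 0, 0, -8.5, 50, 0, 0, 0, -8.5, 50, 0, 0, 0, -8.5, 50, 0, 0, 0, -8.5, 50, 0, 0, 0, -8.5, 50, 0, 0, 0, -8.5, 50, 0, 0, 0, -8.5, 50, 0, 0, 0, -8.5, 50, 0, 0, 0, -8.5, 50, 0, 0, 0, 0],
)

```text
time: 3.6
tool_pos: [0.4496, 0.0022, 0.2264]
tool_rot: [3.141, -0.001, -2.944]
contact_force: [0.4, 0.2, -0.7]
opening: 0.0497
```

```bash
cat >> m.py <<'E'
def go(x,y,z,yaw):
    s=observe();p=s['tool_pos'];psi=s['tool_rot'][2];d=np.array([x,y,z])-p
    c,n=np.cos(psi),np.sin(psi)
    print('t',round(s['time'],2),'at',p.round(4),np.degrees(s['tool_rot']).round(2),'F',s['contact_force'].round(2),'open',round(s['opening'],4))
    print('tool mm',np.round(1000*np.array([d[0]*c+d[1]*n,d[0]*n-d[1]*c,-d[2]]),1),'roll',round((np.degrees(psi)-yaw+180)%360-180,2))
E
python3 -c "
from m import *
go(.4514,.3558,.11,191.4)"
```

```text
t 3.6 at [0.4496 0.0022 0.2264] [ 1.7999e+02 -4.0000e-02 -1.6868e+02] F [ 0.44  0.17 -0.74] open 0.0497
tool mm [-71.2 346.4 116.4] roll -0.08
```

>>> jog_arm(
  rows=[50, -9, 43.3, 0, 0, 50, -9, 43.3, 0, 0, 50, -9, 43.3, 0, 0, 50, -9, 43.3, 0, 0, 50, -9, 43.3, 20, 0, 50, -9, 43.3, 30, 0, 50, -9, 43.3, 40, 0, 50, -8, 43.3, 40, 0, 50, 0, 0, 0, 0],
)

```text
time: 4.5
tool_pos: [0.4486, 0.341, 0.1058]
tool_rot: [-3.14, -0.009, -2.946]
contact_force: [-0.0, -0.1, -0.5]
opening: 0.0502
```

```bash
python3 - <<'E'
from m import *
go(.4514,.3558,.013,191.4)
ims=[]
for n in('scene','top'):
    p,d=read_camera(n);np.savez(n+'1.npz',p=p,d=d)
    s=observe();q=proj(n,[[s['tool_pos'][0],s['tool_pos'][1],s['tool_pos'][2]],[.4514,.3558,.032]]);print(n,q.round(1))
    c=q.mean(0).astype(int);x0,y0=c[0]-45,c[1]-60
    ims.append(cv2.resize(p[y0:y0+110,x0:x0+90,::-1],None,fx=4.4,fy=4.4,interpolation=cv2.INTER_CUBIC));print(x0,y0)
cv2.imwrite('pics/c2.png',np.hstack(ims))
E
```

```text
t 4.5 at [0.4486 0.341  0.1058] [-179.89   -0.5  -168.8 ] F [-0.02 -0.06 -0.54] open 0.0502
tool mm [-5.6 14.  92.8] roll -0.2
scene [[366.1 122.8]
 [367.8 144.1]]
321 73
top [[192.9 237.1]
 [196.4 240.7]]
149 178
```

View pics/c2.png

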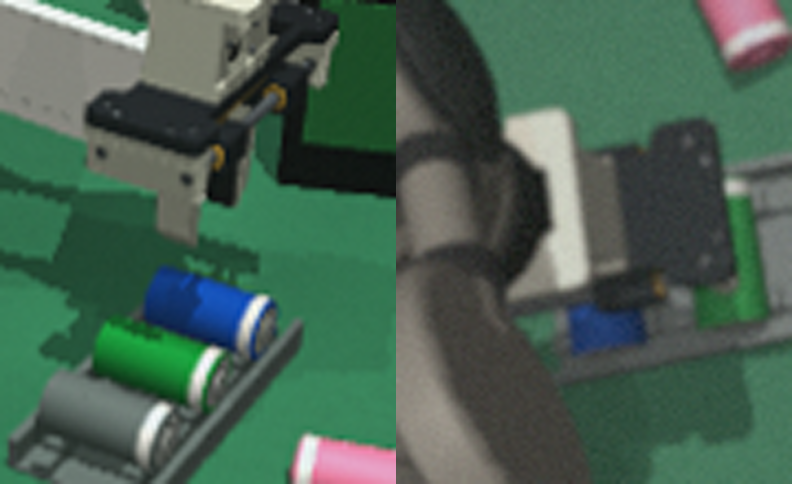

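The crop shows the near finger's tip at scene pixel ~(361,128), above the blue cell at (368,144). The arm was still settling. I'll let it settle and use the finger tip to calibrate the scene camera against the tool.

>>> jog_arm(
  rows=[50, -5, 14, 0, 0, 50, 0, 0, 0, 0, 50, 0, 0, 0, 0],
)

```text
time: 4.9
tool_pos: [0.4547, 0.3526, 0.1126]
tool_rot: [3.141, 0.002, -2.947]
contact_force: [0.0, 0.6, -0.5]
opening: 0.0501
```

```bash
python3 - <<'E'
from m import *
go(.4514,.3558,.013,191.4)
s=observe();p0=s['tool_pos'];psi=s['tool_rot'][2]
X=np.array([np.cos(psi),np.sin(psi)]);Y=np.array([np.sin(psi),-np.cos(psi)])
p,d=read_camera('scene');P=pts('scene',d);r=P-p0
u=r[...,:2]@X;v=r[...,:2]@Y;z=r[...,2]
m=(abs(u)<.03)&(abs(v)<.07)&(z>-.01)&(z<.03)&(d>0)
print(m.sum())
for a in np.arange(-.01,.03,.004):
    k=m&(z>=a)&(z<a+.004)
    if k.sum(): print(round(a,3),k.sum(),'u',np.percentile(u[k],[5,50,95]).round(4),'v',np.percentile(v[k],[5,50,95]).round(4))
print('zmin',np.sort(z[m])[:5].round(4))
E
```

```text
t 4.9 at [0.4547 0.3526 0.1126] [ 1.7999e+02  1.0000e-01 -1.6886e+02] F [ 0.02  0.56 -0.47] open 0.0501
tool mm [ 2.6  3.7 99.6] roll -0.26
138
-0.002 3 u [-0.0076 -0.0044  0.0002] v [-0.0262 -0.0256  0.0252]
0.002 12 u [-0.0117 -0.003   0.0089] v [-0.0292  0.0269  0.03  ]
0.006 21 u [-0.0109 -0.0025  0.0076] v [-0.034   0.0256  0.0296]
0.01 17 u [-0.011  -0.004   0.0085] v [-0.0378  0.0268  0.0314]
0.014 26 u [-0.0117 -0.0046  0.0094] v [-0.041  -0.0284  0.0317]
0.018 21 u [-0.0115 -0.0017  0.0097] v [-0.0408  0.0245  0.0305]
0.022 18 u [-0.011  -0.0062  0.0071] v [-0.0424 -0.0363  0.0364]
0.026 20 u [-0.0115 -0.004   0.0093] v [-0.0427 -0.0391  0.032 ]
zmin [-0.0007  0.0007  0.0013  0.0021  0.0026]
```

>>> jog_arm(
  rows=[50, 2.5, 3.5, 20, 0, 50, 0, 0, 20, 0, 50, 0, 0, 10, 0, 50, 0, 0, 0, 0, 50, 0, 0, 8, 0, 50, 0, 0, 8, 0],
)

```text
time: 5.55
tool_pos: [0.4517, 0.3565, 0.046]
tool_rot: [3.141, 0.002, -2.946]
contact_force: [-0.1, -0.3, 0.4]
opening: 0.0501
```

```bash
python3 -c "
from m import *
go(.4516,.3557,.013,191.4)"
```

```text
t 5.55 at [0.4517 0.3565 0.046 ] [ 1.7997e+02  1.2000e-01 -1.6877e+02] F [-0.06 -0.34  0.4 ] open 0.0501
tool mm [ 0.3 -0.8 33. ] roll -0.17
```

No contact so far, and the fingers already straddle the cell. I'll go down the rest of the way and close.

>>> jog_arm(
  rows=[50, 0, 0, 8, 0, 50, 0, 0, 8, 0, 50, 0, 0, 8, 0, 50, 0, 0, 7, 0, 50, 0, 0, 0, 0, 38, 0, 0, 0, 0, 36, 0, 0, 0, 0, 36, 0, 0, 0, 0, 36, 0, 0, 0, 0],
)

```text
time: 6.45
tool_pos: [0.4512, 0.3566, 0.0147]
tool_rot: [3.141, 0.001, -2.945]
contact_force: [0.3, 2.1, -0.1]
opening: 0.0392
```

>>> jog_arm(
  rows=[30, 0, 0, -5, 0, 30, 0, 0, -10, 0, 30, 0, 0, -20, 0, 30, 0, 0, -30, 0, 30, 0, 0, -35, 0, 30, 0, 0, -20, 0, 30, 0, 0, 0, 0],
)

```text
time: 7.15
tool_pos: [0.4526, 0.3573, 0.1384]
tool_rot: [3.139, 0.007, -2.945]
contact_force: [-0.3, 0.0, -2.5]
opening: 0.0393
```

```bash
python3 - <<'E'
from m import *
go(.50,.10,.135,93.25)
ims=[]
for n in('scene',):
    p,d=read_camera(n);np.savez(n+'2.npz',p=p,d=d)
    crop(p,300,50,420,200,4,'pics/c3.png')
    P=pts(n,d);s=observe();p0=s['tool_pos'];psi=s['tool_rot'][2]
    X=np.array([np.cos(psi),np.sin(psi)]);Y=np.array([np.sin(psi),-np.cos(psi)])
    H,S,V=cv2.split(cv2.cvtColor(p,cv2.COLOR_RGB2HSV));r=P-p0
    m=(H>105)&(H<130)&(S>110)&(abs(r).max(-1)<.08)
    u=(r[...,:2]@X)[m];print('blue u',np.percentile(u,[1,99]).round(4),'z',np.percentile(r[...,2][m],[2,98]).round(4))
    m=(S<60)&(V>110)&(r[...,2]<.03)&(r[...,2]>.005)&(abs(r).max(-1)<.06);m&=(r[...,:2]@X)<-.028
    print('white u',np.percentile((r[...,:2]@X)[m],[0,2,50,98]).round(4),m.sum())
E
```

```text
t 7.15 at [0.4526 0.3573 0.1384] [ 179.87    0.39 -168.76] F [-0.32  0.02 -2.49] open 0.0393
tool mm [   3.7 -261.6    3.4] roll 97.99
blue u [-0.041   0.0363] z [0.0072 0.0411]
white u [-0.0409 -0.0407 -0.034  -0.0305] 16
```

View pics/c3.png

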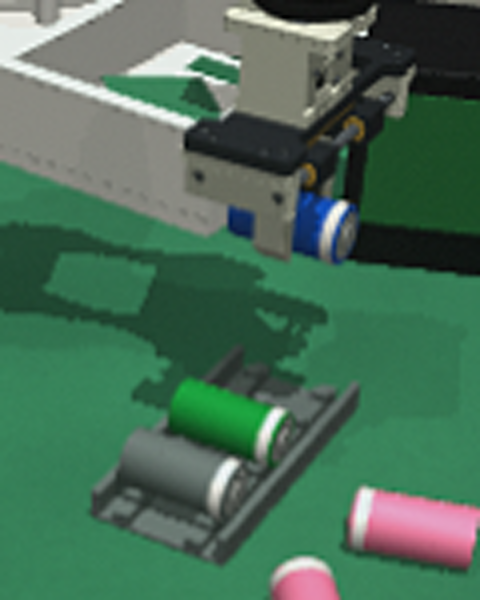

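The cell is held square with its plus end on tool −x, and green and grey are undisturbed. I'll carry it towards the open end of the fence.

>>> jog_arm(
  rows=[30, 0, -26, 0, 0, 30, 0, -26, 0, 0, 30, 0, -26, 0, 0, 30, 0, -26, 0, 0, 30, 0, -26, 0, 0, 30, 0, -26, 0, 0, 30, 0, -26, 0, 0, 30, 0, -26, 0, 0, 30, 0, -26, 0, 0, 30, 0, -26, 0, 0],
)

```text
time: 8.2
tool_pos: [0.5006, 0.1002, 0.1328]
tool_rot: [3.141, -0.003, -2.945]
contact_force: [0.6, -0.8, -1.7]
opening: 0.0396
```

>>> jog_arm(
  rows=[30, 0, 0, 0, 8, 30, 0, 0, 0, 8, 30, 0, 0, 0, 8, 30, 0, 0, 0, 8, 30, 0, 0, 0, 8, 30, 0, 0, 0, 8, 30, 0, 0, 0, 8, 30, 0, 0, 0, 8, 30, 0, 0, 0, 8, 30, 0, 0, 0, 8, 30, 0, 0, 0, 8, 30, 0, 0, 0, 8, 30, 0, 0, 0, 2, 30, 0, 0, 0, 0, 30, 0, 0, 0, 0],
)

```text
time: 9.7
tool_pos: [0.5009, 0.1013, 0.1334]
tool_rot: [-3.139, 0.0, 1.629]
contact_force: [0.7, -0.0, -3.7]
opening: 0.0392
```

```bash
python3 -c "
from m import *
go(.5041,.0952,.025,93.25)"
```

```text
t 9.7 at [0.5009 0.1013 0.1334] [-1.7987e+02  1.0000e-02  9.3320e+01] F [ 0.73 -0.04 -3.73] open 0.0392
tool mm [ -6.2   2.8 108.4] roll 0.07
```

>>> jog_arm(
  rows=[30, -6, 3, 20, 0, 30, 0, 0, 30, 0, 30, 0, 0, 30, 0, 30, 0, 0, 20, 0, 30, 0, 0, 8, 0, 30, 0, 0, 0, 0, 30, 0, 0, 0, 0],
)

```text
time: 10.4
tool_pos: [0.5056, 0.0956, 0.0271]
tool_rot: [3.14, 0.0, 1.628]
contact_force: [-0.2, -0.8, -1.6]
opening: 0.0395
```

```bash
python3 - <<'E'
from m import *
go(.5041,.0952,.003,93.25)
p,d=read_camera('scene');np.savez('scene3.npz',p=p,d=d);P=pts('scene',d)
crop(p,220,140,380,260,4.5,'pics/c4.png')
yaw=np.radians(-86.72);O=np.array([.4845,.034]);X=np.array([np.cos(yaw),np.sin(yaw)]);Y=np.array([-X[1],X[0]])
r=P[...,:2]-O;u,v,z=r@X,r@Y,P[...,2]
s=observe();t=s['tool_pos'][:2]-O;print('tool in jig',(t@X).round(4),(t@Y).round(4))
f=(abs(v)<.02)&(u>.01)&(u<.18)
k=f&(z>.008)&(z<.024);print('face v',np.percentile(v[k],[10,50,90]).round(4),k.sum())
k=f&(abs(z-.03)<.002);print('top v',np.percentile(v[k],[2,50,98]).round(4),'u0',u[(abs(v+.006)<.003)&(abs(z-.03)<.003)&(u<.05)].min().round(4))
H,S,V=cv2.split(cv2.cvtColor(p,cv2.COLOR_RGB2HSV))
m=(H>105)&(H<130)&(S>110)&(u<0)&(u>-.12)&(abs(v)<.08)
print('blue u',np.percentile(u[m],[1,99]).round(4),'v',np.percentile(v[m],[1,50,99]).round(4),'z',np.percentile(z[m],[1,99]).round(4))
w=np.c_[v[m],z[m]]
for a in (-.1,-.09,-.08,-.07,-.06,-.05,-.04,-.03,-.02):
    k=m&(u>a)&(u<a+.01)
    if k.sum()>4: print(a,k.sum(),'v max',np.percentile(v[k],97).round(4),'zmax',z[k].max().round(4))
from scipy.optimize import least_squares
q=least_squares(lambda c:np.hypot(w[:,0]-c[0],w[:,1]-c[1])-.02,[.022,.04],loss='soft_l1',f_scale=.001).x;print('cell axis v,z',q.round(4))
E
```

```text
t 10.4 at [0.5056 0.0956 0.0271] [1.7994e+02 1.0000e-02 9.3270e+01] F [-0.17 -0.78 -1.58] open 0.0395
tool mm [-0.3 -1.5 24.1] roll 0.02
tool in jig -0.0602 0.0248
face v [0.0001 0.0012 0.0024] 292
top v [-0.01   -0.0033  0.0024] u0 -1.3713
blue u [-0.0651 -0.0204] v [0.0042 0.0336 0.0568] z [0.0318 0.0989]
-0.06 32 v max 0.0405 zmax 0.0641
-0.05 53 v max 0.0449 zmax 0.065
-0.04 35 v max 0.0455 zmax 0.0654
-0.03 40 v max 0.0586 zmax 0.1
cell axis v,z [0.0248 0.0437]
```

View pics/c4.png

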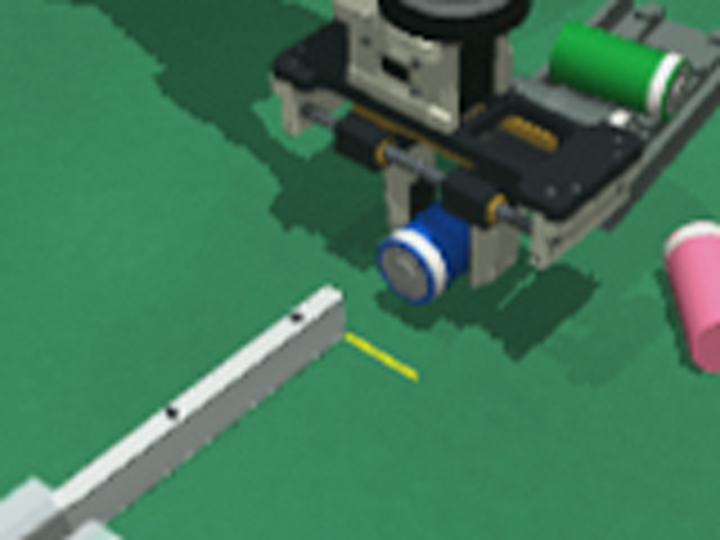

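The crop shows the cell held ahead of the fence end at crop (430,255), with its plus face towards the tunnel. It measures 3.6 mm off the fence line and parallel to it. I'll set it down here, regrip the rear part, then slide it in.

>>> jog_arm(
  rows=[30, 0, 0, 10, 0, 30, 0, 0, 8, 0, 30, 0, 0, 4, 0, 30, 0, 0, 2, 0, 30, 0, 0, 0, 0, 30, 0, 0, 0, 0],
)

```text
time: 11.05
tool_pos: [0.5045, 0.0955, 0.0027]
tool_rot: [-3.141, 0.0, 1.627]
contact_force: [-3.4, 0.0, 3.6]
opening: 0.0393
```

```bash
python3 -c "
from m import *
go(.5041,.0952,.003,93.28)"
```

```text
t 11.05 at [0.5045 0.0955 0.0027] [-1.7994e+02  1.0000e-02  9.3250e+01] F [-3.35  0.01  3.59] open 0.0393
tool mm [-0.3 -0.4 -0.3] roll -0.03
```

>>> jog_arm(
  rows=[44, 0, 0, 0, 0, 44, 0, 0, 0, 0, 44, 6, 0, -1, 0, 44, 8, 0, 0, 0, 44, 8, 0, 0, 0, 44, 0, 0, 0, 0, 30, 0, 0, 0, 0, 30, 0, 0, 0, 0, 30, 0, 0, 0, 0],
)

```text
time: 11.95
tool_pos: [0.5037, 0.1174, 0.0034]
tool_rot: [-3.142, -0.0, 1.627]
contact_force: [-0.5, 1.4, 0.2]
opening: 0.0393
```

```bash
cat >> m.py <<'E'
yw=np.radians(-86.72);O=np.array([.4845,.034]);JX=np.array([np.cos(yw),np.sin(yw)]);JY=np.array([-JX[1],JX[0]])
def look(ulo=-.12,uhi=.25,f=None,box=None):
    p,d=read_camera('scene');P=pts('scene',d);r=P[...,:2]-O;u,v,z=r@JX,r@JY,P[...,2]
    s=observe();t=s['tool_pos'];F=s['contact_force'];e=t[:2]-O
    print('t',round(s['time'],2),'tool jig',(e@JX).round(4),(e@JY).round(4),t[2].round(4),'yaw',np.degrees(s['tool_rot'][2]).round(2),'F jig',(F[:2]@JX).round(1),(F[:2]@JY).round(1),F[2].round(1),'open',round(s['opening'],4))
    H,S,V=cv2.split(cv2.cvtColor(p,cv2.COLOR_RGB2HSV))
    m=(H>105)&(H<130)&(S>110)&(u<uhi)&(u>ulo)&(abs(v-.02)<.06)&(z<.05)
    if m.sum()>20:
        print('blue n',m.sum(),'u',np.percentile(u[m],[1,99]).round(4),'z',np.percentile(z[m],[1,99]).round(4))
        for a in np.arange(ulo,uhi,.02):
            k=m&(u>=a)&(u<a+.02)
            if k.sum()>8: print('  u',a.round(3),k.sum(),'vmax',np.percentile(v[k],97).round(4),'v@top',np.median(v[k&(z>z[k].max()-.003)]).round(4))
    if f: crop(p,*box,f)
E
python3 -c "
from m import *
look(-.15,.05)"
```

```text
t 12.0 tool jig -0.0822 0.024 0.0034 yaw 93.23 F jig -1.9 -0.2 1.2 open 0.0395
blue n 273 u [-0.0848 -0.0202] z [0.001  0.0409]
  u -0.09 57 vmax 0.0433 v@top 0.0239
  u -0.07 101 vmax 0.0443 v@top 0.026
  u -0.05 82 vmax 0.0448 v@top 0.0262
  u -0.03 31 vmax 0.0425 v@top 0.0226
```

>>> jog_arm(
  rows=[30, 0, 0, -1.5, 0, 30, -10, 0, 0, 0, 30, -12, 0, 0, 0, 30, -12, 0, 0, 0, 30, -12, 0, 0, 0, 30, -12, 0, 0, 0, 30, -10, 0, 0, 0, 30, 0, 0, 0, 0, 30, 0, -1, 0, 0, 30, 0, 0, 0, 0],
)

```text
time: 13.0
tool_pos: [0.5063, 0.0499, 0.0049]
tool_rot: [-3.141, -0.0, 1.628]
contact_force: [0.4, -0.4, -2.2]
opening: 0.0396
```

```bash
python3 -c "
from m import *
look(-.15,.08)"
```

```text
t 13.05 tool jig -0.0147 0.0228 0.0049 yaw 93.28 F jig 0.8 0.5 -2.7 open 0.0396
blue n 296 u [-0.0152  0.0473] z [0.0124 0.0419]
  u -0.01 108 vmax 0.0429 v@top 0.0244
  u 0.01 114 vmax 0.0434 v@top 0.0249
  u 0.03 67 vmax 0.0436 v@top 0.0269
```

Next I'll move towards the fence in 0.5 mm steps while watching the force.

>>> jog_arm(
  rows=[30, 0, -0.5, 0, 0, 30, 0, -0.5, 0, 0, 30, 0, 0, 0, 0],
)

```text
time: 13.35
tool_pos: [0.5055, 0.0497, 0.005]
tool_rot: [-3.141, 0.0, 1.628]
contact_force: [-0.7, 0.7, -3.3]
opening: 0.0391
```

>>> jog_arm(
  rows=[30, 0, -0.5, 0, 0, 30, 0, 0, 0, 0],
)

```text
time: 13.55
tool_pos: [0.505, 0.0495, 0.005]
tool_rot: [-3.142, 0.0, 1.628]
contact_force: [-0.2, -0.5, -2.1]
opening: 0.0395
```

>>> jog_arm(
  rows=[30, 0, -0.5, 0, 0, 30, 0, 0, 0, 0],
)

```text
time: 13.75
tool_pos: [0.5045, 0.0494, 0.005]
tool_rot: [-3.142, 0.0, 1.627]
contact_force: [0.5, -0.1, -2.4]
opening: 0.0397
```

>>> jog_arm(
  rows=[30, 0, -0.5, 0, 0, 30, 0, 0, 0, 0],
)

```text
time: 13.95
tool_pos: [0.5044, 0.0494, 0.0051]
tool_rot: [3.141, 0.0, 1.627]
contact_force: [0.7, -0.3, -3.3]
opening: 0.0394
```

>>> jog_arm(
  rows=[30, 0, -0.5, 0, 0, 30, 0, 0, 0, 0],
)

```text
time: 14.15
tool_pos: [0.5043, 0.0494, 0.0052]
tool_rot: [3.14, 0.0, 1.628]
contact_force: [2.4, 1.4, -3.8]
opening: 0.0399
```

>>> jog_arm(
  rows=[30, 0, -0.5, 0, 0, 30, 0, 0, 0, 0],
)

```text
time: 14.35
tool_pos: [0.5042, 0.0494, 0.0053]
tool_rot: [3.139, 0.0, 1.628]
contact_force: [5.1, 2.0, -4.3]
opening: 0.0397
```

Contact with the fence (5 N). I'll ease off, lower to the bench and let go.

>>> jog_arm(
  rows=[30, 0, 0.8, 0, 0, 30, 0, 0, 1, 0, 30, 0, 0, 1, 0, 30, 0, 0, 0, 0],
)

```text
time: 14.75
tool_pos: [0.5042, 0.0493, 0.0034]
tool_rot: [3.141, 0.0, 1.627]
contact_force: [2.5, -0.0, 2.3]
opening: 0.0394
```

>>> jog_arm(
  rows=[46, 0, 0, 0, 0, 46, 0, 0, 0, 0, 46, 0, 0, 0, 0],
)

```text
time: 15.05
tool_pos: [0.5031, 0.0494, 0.0027]
tool_rot: [-3.14, -0.0, 1.627]
contact_force: [0.8, 0.5, 0.0]
opening: 0.046
```

```bash
python3 -c "
from m import *
look(-.15,.08)"
```

```text
t 15.1 tool jig -0.0143 0.0196 0.0027 yaw 93.24 F jig 0.1 -1.0 -0.1 open 0.0459
blue n 289 u [-0.0141  0.0478] z [0.0139 0.0413]
  u -0.01 106 vmax 0.0409 v@top 0.0225
  u 0.01 115 vmax 0.0417 v@top 0.0224
  u 0.03 61 vmax 0.0415 v@top 0.0248
```

>>> jog_arm(
  rows=[46, 4, 1.2, 0, 0, 46, 8, 0, -1, 0, 46, 10, 0, 0, 0, 46, 12, 0, 0, 0, 46, 12, 0, 0, 0, 0, 4, 0, -4, 0, 0, 0, 0, -4, 0, 0, 0, 0, 0, 0, 0, 0, 0, 0, 0, 0, 0, 0, 0, 0],
)

```text
time: 16.1
tool_pos: [0.5023, 0.099, 0.012]
tool_rot: [3.142, 0.0, 1.627]
contact_force: [-0.4, -0.7, -0.7]
opening: 0.0105
```

```bash
python3 -c "
from m import *
look(-.15,.08,'pics/c5.png',(220,140,380,260,4.5))"
```

```text
t 16.15 tool jig -0.0639 0.0214 0.0119 yaw 93.21 F jig 0.0 0.2 0.9 open 0.0066
blue n 407 u [-0.056   0.0476] z [-0.0001  0.0412]
  u -0.05 9 vmax 0.0364 v@top 0.0239
  u -0.03 100 vmax 0.0413 v@top 0.0231
  u -0.01 117 vmax 0.0416 v@top 0.0239
  u 0.01 115 vmax 0.0411 v@top 0.0225
  u 0.03 61 vmax 0.041 v@top 0.0225
```

View pics/c5.png

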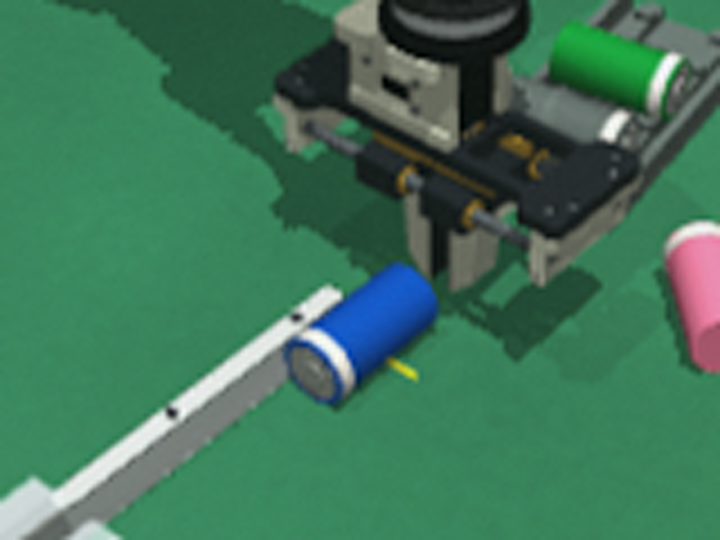

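The crop shows the cell resting along the fence, plus end (crop 320,375) towards the tunnel, released with the fingers closed behind it. Now the push.

>>> jog_arm(
  rows=[0, -8, 0, 0, 0, 0, -6, 0, 0, 0, 0, -4, 0, 0, 0, 0, -4, 0, 0, 0, 0, -4, 0, 0, 0, 0, -5, 0, 0, 0, 0, -5, 0, 0, 0, 0, -5, 0, 0, 0, 0, -5, 0, 0, 0, 0, -5, 0, 0, 0, 0, -5, 0, 0, 0, 0, -5, 0, 0, 0, 0, -4, 0, 0, 0],
)

```text
time: 17.45
tool_pos: [0.506, 0.034, 0.012]
tool_rot: [-3.142, 0.0, 1.627]
contact_force: [0.5, 1.3, -0.4]
opening: 0.0002
```

```bash
python3 -c "
from m import *
look(-.05,.15)"
```

```text
t 17.5 tool jig 0.0017 0.0215 0.012 yaw 93.23 F jig 1.1 -0.0 -0.9 open 0.0006
blue n 442 u [0.0118 0.0899] z [0.017  0.0412]
  u 0.01 107 vmax 0.0412 v@top 0.0237
  u 0.03 123 vmax 0.0411 v@top 0.0232
  u 0.05 130 vmax 0.0412 v@top 0.0216
  u 0.07 75 vmax 0.041 v@top 0.0203
```

>>> jog_arm(
  rows=[0, -4, 0, 0, 0, 0, -5, 0, 0, 0, 0, -6, 0, 0, 0, 0, -6, 0, 0, 0, 0, -6, 0, 0, 0, 0, -6, 0, 0, 0, 0, -6, 0, 0, 0, 0, -6, 0, 0, 0, 0, -6, 0, 0, 0, 0, -6, 0, 0, 0, 0, -6, 0, 0, 0, 0, -6, 0, 0, 0, 0, -6, 0, 0, 0, 0, -6, 0, 0, 0, 0, -5, 0, 0, 0, 0, -5, 0, 0, 0, 0, -3, 0, 0, 0, 0, -2, 0, 0, 0],
)

```text
time: 19.3
tool_pos: [0.5115, -0.0617, 0.012]
tool_rot: [3.141, 0.0, 1.627]
contact_force: [0.9, 2.8, -0.1]
opening: 0.0004
```

```bash
python3 -c "
from m import *
look(.05,.25,'pics/c6.png',(150,180,310,310,4.5))"
```

```text
t 19.35 tool jig 0.0972 0.0214 0.012 yaw 93.24 F jig -0.9 -0.1 0.8 open 0.0008
blue n 533 u [0.1071 0.1851] z [0.0177 0.0409]
  u 0.09 17 vmax 0.0396 v@top 0.0216
  u 0.11 149 vmax 0.0411 v@top 0.0231
  u 0.13 149 vmax 0.0413 v@top 0.0235
  u 0.15 158 vmax 0.0413 v@top 0.0228
  u 0.17 60 vmax 0.0417 v@top 0.0222
```

View pics/c6.png

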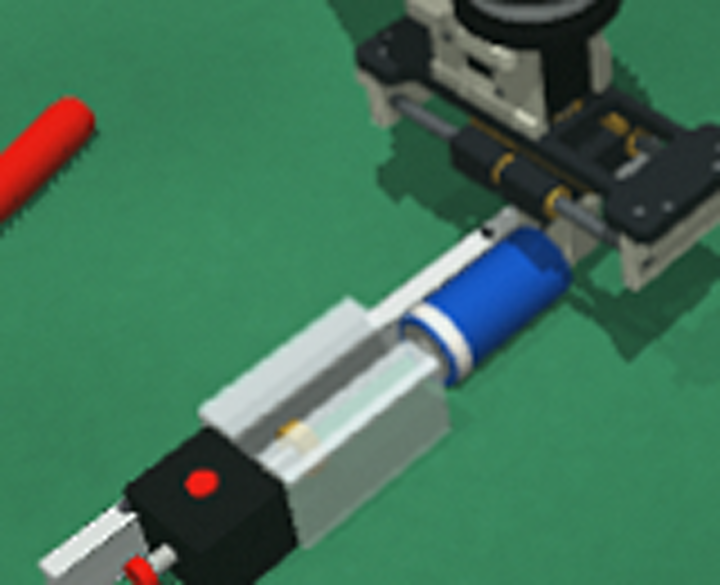

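The crop shows the cell straight on the fence, with its front just before the tunnel mouth at crop (430,350), and the brass plunger in view at (297,435). I'll enter slowly.

>>> jog_arm(
  rows=[0, -3, 0, 0, 0, 0, -3, 0, 0, 0, 0, -3, 0, 0, 0, 0, -3, 0, 0, 0, 0, -3, 0, 0, 0, 0, -3, 0, 0, 0, 0, -3, 0, 0, 0],
)

```text
time: 20.05
tool_pos: [0.5126, -0.0826, 0.012]
tool_rot: [3.142, 0.0, 1.627]
contact_force: [1.0, 3.1, 0.6]
opening: 0.0002
```

>>> jog_arm(
  rows=[0, -3, 0, 0, 0, 0, -4, 0, 0, 0, 0, -4, 0, 0, 0, 0, -4, 0, 0, 0, 0, -4, 0, 0, 0, 0, -4, 0, 0, 0, 0, -3, 0, 0, 0, 0, -3, 0, 0, 0],
)

```text
time: 20.85
tool_pos: [0.5143, -0.1116, 0.012]
tool_rot: [3.141, 0.0, 1.627]
contact_force: [2.3, 2.3, 0.4]
opening: 0.0006
```

>>> jog_arm(
  rows=[0, -2, 0, 0, 0, 0, -2, 0, 0, 0, 0, -1.5, 0, 0, 0, 0, -1.5, 0, 0, 0],
)

```text
time: 21.25
tool_pos: [0.5147, -0.1183, 0.012]
tool_rot: [3.141, 0.0, 1.627]
contact_force: [1.7, 3.2, 2.1]
opening: 0.0004
```

>>> jog_arm(
  rows=[0, -1.5, 0, 0, 0, 0, -1.5, 0, 0, 0, 0, -1, 0, 0, 0, 0, -1, 0, 0, 0],
)

```text
time: 21.65
tool_pos: [0.5149, -0.1234, 0.012]
tool_rot: [-3.142, 0.0, 1.627]
contact_force: [1.4, 3.8, 0.4]
opening: 0.0003
```

>>> jog_arm(
  rows=[0, -1, 0, 0, 0, 0, -1, 0, 0, 0, 0, -1, 0, 0, 0, 0, -1, 0, 0, 0],
)

```text
time: 22.05
tool_pos: [0.5151, -0.1273, 0.012]
tool_rot: [3.142, 0.0, 1.627]
contact_force: [1.7, 3.8, 1.2]
opening: 0.0005
```

>>> jog_arm(
  rows=[0, -1, 0, 0, 0, 0, -1, 0, 0, 0, 0, -1, 0, 0, 0],
)

```text
time: 22.35
tool_pos: [0.5152, -0.1295, 0.012]
tool_rot: [-3.141, -0.001, 1.627]
contact_force: [3.1, 10.3, 1.8]
opening: 0.0005
```

>>> jog_arm(
  rows=[0, -1, 0, 0, 0, 0, -1, 0, 0, 0, 0, -1, 0, 0, 0],
)

```text
time: 22.65
tool_pos: [0.5154, -0.132, 0.012]
tool_rot: [-3.141, -0.002, 1.627]
contact_force: [2.4, 9.0, 2.7]
opening: 0.0007
```

>>> jog_arm(
  rows=[0, -1, 0, 0, 0, 0, -1, 0, 0, 0, 0, -1, 0, 0, 0],
)

```text
time: 22.95
tool_pos: [0.5155, -0.1349, 0.012]
tool_rot: [-3.141, -0.002, 1.627]
contact_force: [2.7, 9.5, 3.2]
opening: 0.0005
```

Plunger contact at y ≈ −0.129, with about 9 N of drag. From here I use small steps.

>>> jog_arm(
  rows=[0, -0.5, 0, 0, 0, 0, -0.5, 0, 0, 0],
)

```text
time: 23.15
tool_pos: [0.5156, -0.1359, 0.012]
tool_rot: [-3.141, -0.002, 1.627]
contact_force: [2.9, 10.1, 2.6]
opening: 0.0004
```

>>> jog_arm(
  rows=[0, -0.5, 0, 0, 0, 0, 0, 0, 0, 0],
)

```text
time: 23.35
tool_pos: [0.5156, -0.1365, 0.012]
tool_rot: [-3.141, -0.002, 1.627]
contact_force: [2.9, 9.4, 2.4]
opening: 0.0004
```

>>> jog_arm(
  rows=[0, -0.5, 0, 0, 0, 0, 0, 0, 0, 0],
)

```text
time: 23.55
tool_pos: [0.5157, -0.137, 0.012]
tool_rot: [-3.141, -0.002, 1.627]
contact_force: [3.1, 9.6, 3.4]
opening: 0.0006
```

>>> jog_arm(
  rows=[0, -0.5, 0, 0, 0, 0, 0, 0, 0, 0],
)

```text
time: 23.75
tool_pos: [0.5157, -0.1375, 0.012]
tool_rot: [-3.141, -0.002, 1.627]
contact_force: [3.3, 8.7, 2.3]
opening: 0.0002
```

>>> jog_arm(
  rows=[0, -0.5, 0, 0, 0, 0, 0, 0, 0, 0],
)

```text
time: 23.95
tool_pos: [0.5157, -0.138, 0.012]
tool_rot: [-3.141, -0.002, 1.627]
contact_force: [3.6, 10.0, 2.4]
opening: 0.0006
```

>>> jog_arm(
  rows=[0, -0.5, 0, 0, 0, 0, 0, 0, 0, 0],
)

```text
time: 24.15
tool_pos: [0.5157, -0.1385, 0.012]
tool_rot: [-3.141, -0.002, 1.627]
contact_force: [2.6, 9.4, 2.9]
opening: 0.0006
```

>>> jog_arm(
  rows=[0, -0.5, 0, 0, 0, 0, 0, 0, 0, 0],
)

```text
time: 24.35
tool_pos: [0.5158, -0.139, 0.012]
tool_rot: [-3.141, -0.002, 1.627]
contact_force: [2.6, 9.7, 1.7]
opening: 0.0003
```

>>> jog_arm(
  rows=[0, -0.5, 0, 0, 0, 0, 0, 0, 0, 0],
)

```text
time: 24.55
tool_pos: [0.5158, -0.139, 0.012]
tool_rot: [-3.141, -0.002, 1.627]
contact_force: [3.4, 11.6, 4.0]
opening: 0.0007
```

>>> jog_arm(
  rows=[0, -0.5, 0, 0, 0, 0, 0, 0, 0, 0],
)

```text
time: 24.75
tool_pos: [0.5158, -0.139, 0.012]
tool_rot: [-3.141, -0.003, 1.627]
contact_force: [3.3, 13.8, 4.5]
opening: 0.0003
```

>>> jog_arm(
  rows=[0, -0.5, 0, 0, 0, 0, 0, 0, 0, 0],
)

```text
time: 24.95
tool_pos: [0.5157, -0.1391, 0.012]
tool_rot: [-3.141, -0.004, 1.627]
contact_force: [3.2, 15.9, 4.7]
opening: 0.0007
```

It has come up solid: no advance over 1.5 mm of command, with force rising from 9.7 to 15.9 N. Backing straight off, then up.

>>> jog_arm(
  rows=[0, 2, 0, 0, 0, 0, 5, 0, 0, 0, 0, 15, 0, 0, 0, 0, 20, 0, 0, 0, 0, 20, 0, -20, 0, 0, 20, 0, -40, 0, 0, 20, 0, -40, 0, 0, 20, 0, -20, 0, 0, 0, 0, 0, 0, 0, 0, 0, 0, 0],
)

```text
time: 25.95
tool_pos: [0.5086, -0.0195, 0.1317]
tool_rot: [-3.141, 0.001, 1.629]
contact_force: [0.2, 1.2, -1.0]
opening: 0.0004
```

```bash
python3 - <<'E'
from m import *
look(.12,.32,'pics/c7.png',(150,130,400,320,3))
p,d=read_camera('top');crop(p,170,180,490,280,2.5,'pics/c8.png')
E
```

```text
t 26.0 tool jig 0.0553 0.0206 0.131 yaw 93.26 F jig -0.4 -0.5 -0.9 open 0.0004
blue n 203 u [0.1849 0.2631] z [0.0179 0.0428]
  u 0.18 76 vmax 0.0413 v@top 0.0215
  u 0.2 45 vmax 0.0226 v@top 0.0211
  u 0.22 43 vmax 0.0217 v@top 0.0292
  u 0.24 26 vmax 0.0234 v@top 0.0275
  u 0.26 11 vmax 0.022 v@top 0.0187
```

View pics/c7.png

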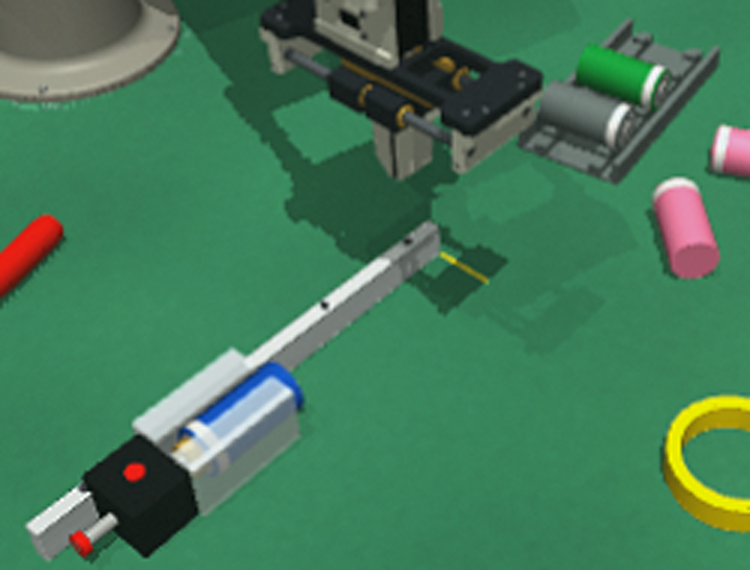

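The crop shows the cell in the tunnel, its white band by the brass plunger at (200,440) and its rear just outside the mouth. Its rear measures jig x ≈ 185 mm, about 15 mm outside the mouth and within the expected 3–23 mm. Green and grey are still in the rack, and the arm is clear.

```bash
python3 -c "
from cell import *
print(hand_in())"
```

```text
the job is handed in; nothing more can be done
None
```

The blue cell is in the tunnel, plus end towards the plunger, and the plunger is pressed back solid. The job is handed in at about 26 s of the 64 s allowed.

- **What I did:** I took the cell from the rack, regripped it near its rear and slid it against the fence at the open end. I let go there, then pushed it along the fence with closed fingers from behind.
- **Coming up solid:** the drag held at about 9–10 N, of which about 3 N was there before the plunger. The cell then stopped dead over the last 1.5 mm of command while the force rose to 15.9 N. The highest force I read while pushing was about 16 N along the fence, with about 3 N sideways, against the 25 N limit. Touching the fence during placing read about 5 N sideways.
- **Final position:** the rear end measured about 15 mm outside the tunnel mouth, inside the expected 3–23 mm. The cell lies straight against the fence, and the arm stands clear above.
- **Other items:** the last picture shows green and grey still in the rack. I saw nothing else moved, but the black tape and the solder reel were outside that crop.
- **Disagreements:** the two cameras differed by about 4 mm. I checked the scene camera against the finger tips, and contact with the fence agreed with it to under 1 mm. I read the plunger travel only from force and position, about 10 mm from first contact to solid, which fits its start of 0 to 4 mm.

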